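# Tip the bolt tote so the bolts gather in one corner

### The job

The spare seaming chuck has been left in the small tote of loose bolts: first lift it out and stand it gently upright on the bench, clear of the tote. Then take the tote by its bar handle and tip it about 30 degrees towards the corner opposite the handle, with that low corner still resting on the bench, until all four bolts have slid together into that corner, and finish while holding it tipped like that. Spill no bolts and leave the other things on the bench where they are.

Things in the scene. Friction and masses are not known exactly. Their poses are not given: they have to be found in the camera images.
- tote: grey open square tote, 160 x 160 mm outside, loose, about 0.35 kg; walls 4 mm thick, 35 mm high, floor 4 mm. Origin: centre of the underside; x, y along the walls, z up. A round bar handle crosses its +x+y corner, which points away from the robot (within about 35 degrees of straight ahead); the -x-y corner, the low one when tipped, points to the robot
- tote_grip (a point): middle of the handle bar, at (49, 49, 75) mm in the tote's frame and axes: level round steel bar, 12 mm thick, 82 mm long between two upright posts, along (1,-1). Pinch it from above, fingers closing along the tote's (1,1) diagonal; a firm grip carries the tote stiffly: turn the tool with the tote about its low corner
- tote_low (a point): the low corner inside the tote, diagonally across from the handle, on its floor at (-76, -76, 4) mm in the tote's frame; axes as the tote's. All bolts' middles should end within 60 mm of both walls that meet here
- tote_foot (a point): the outer bottom corner of the tote below the low corner, at (-80, -80, 0) mm in its frame; it stays on the bench as the pivot
- chuck: bronze spool-shaped spare chuck, 56 mm tall, 0.21 kg: foot 55 mm across and 15 mm high, waist and top about 40 mm. Origin: centre of its underside, z up. Stands in the tote near (-30, -30) mm, its top 25 mm above the rim: grip it there from above, fingers closing along the tote's (1,-1), where no bolts stand. The bench 0.18 m left (+y) of the tote's centre, at x about 0.47, is free
- bolt_1: loose hex bolt 1 of 4, steel, oiled and slippery (friction in the tote about 0.2), 33 mm tall, 16 x 18 mm head, 30 g; starts standing on its head on the tote's floor towards the handle. Origin: underside of the head, z along the shank. It may slide standing or fallen over.
- bolt_1_mid (a point): middle of bolt 1, on its axis 15 mm from the underside of its head
- bolt_2: loose hex bolt 2 of 4, steel, oiled and slippery (friction in the tote about 0.2), 33 mm tall, 16 x 18 mm head, 30 g; starts standing on its head on the tote's floor towards the handle. Origin: underside of the head, z along the shank. It may slide standing or fallen over.
- bolt_2_mid (a point): middle of bolt 2, on its axis 15 mm from the underside of its head
- bolt_3: loose hex bolt 3 of 4, steel, oiled and slippery (friction in the tote about 0.2), 33 mm tall, 16 x 18 mm head, 30 g; starts standing on its head on the tote's floor towards the handle. Origin: underside of the head, z along the shank. It may slide standing or fallen over.
- bolt_3_mid (a point): middle of bolt 3, on its axis 15 mm from the underside of its head
- bolt_4: loose hex bolt 4 of 4, steel, oiled and slippery (friction in the tote about 0.2), 33 mm tall, 16 x 18 mm head, 30 g; starts standing on its head on the tote's floor towards the handle. Origin: underside of the head, z along the shank. It may slide standing or fallen over.
- bolt_4_mid (a point): middle of bolt 4, on its axis 15 mm from the underside of its head
- can: bystander: peach-coloured drinks can, 66 mm in diameter, 157 mm tall, standing to the left; origin at the centre of its underside
- tape: bystander: roll of tape lying flat, 66 mm in diameter, 19 mm high, to the right; origin at the centre of its underside
- ends: bystander: stack of gold can ends, 66 mm in diameter, 28 mm high, to the right; origin at the centre of its underside
Mind the look-alikes: they are no part of the job. Of the things that look like the tote, the larger one is meant.

How it is judged:
On the way, in this order (a step that is already met when the one before it is completed fails the run):
1. the chuck stands upright and released on the bench, clear of the tote, which lies flat (horizontal distance between chuck and tote above 0.12 m and height (world z) of chuck below 0.006 m and angle between each of chuck, tote's own z axis and vertical below 0.1 rad and linear speed of chuck below 0.02 m/s and contact force between the fingers and chuck below 0.1 N and contact force between chuck and tote below 0.1 N), for 0.2 s.
2. the tote is held tipped with its low corner on the bench (angle between tote's own z axis and vertical between 0.4 and 0.87 rad and height (world z) of tote_foot below 0.015 m and height (world z) of tote_grip above 0.12 m and contact force between the fingers and tote above 2 N), for 0.2 s.
At the end, for the whole second after the job is handed in: Fingers hold the tote (over 2 N) tipped 23 to 50 degrees, low corner within 15 mm of the bench, handle over 120 mm up; all four bolt middles rest inside, within 60 mm of both low-corner walls; the chuck stands upright, released on the bench, over 110 mm from the tote's centre (all of step 2 and linear speed of each of tote, bolt_1, bolt_2, bolt_3, bolt_4 below 0.03 m/s and x of each of bolt_1_mid, bolt_2_mid, bolt_3_mid, bolt_4_mid in the frame of tote_low below 0.06 m and y of each of bolt_1_mid, bolt_2_mid, bolt_3_mid, bolt_4_mid in the frame of tote_low below 0.06 m and distance between each of bolt_1_mid, bolt_2_mid, bolt_3_mid, bolt_4_mid and tote below 0.13 m and horizontal distance between chuck and tote above 0.11 m and height (world z) of chuck below 0.006 m and angle between chuck's own z axis and vertical below 0.1 rad and linear speed of chuck below 0.02 m/s and contact force between the fingers and chuck below 0.1 N and contact force between chuck and tote below 0.1 N); the arm keeps its last pose, push and grip.
It fails at once if a bolt leaves the tote (distance between any of bolt_1_mid, bolt_2_mid, bolt_3_mid, bolt_4_mid and tote above 0.16 m).
It fails at once if the chuck is let go above the bench (height (world z) of chuck above 0.025 m and horizontal distance between chuck and tote above 0.15 m and contact force between the fingers and chuck below 0.05 N).
It fails at once if the tote is tipped with the chuck still in it (angle between tote's own z axis and vertical above 0.3 rad and horizontal distance between chuck and tote below 0.1 m).
It fails at once if a bystander is moved more than 30 mm (distance of any of can, tape, ends from where it was at the start of the episode above 0.03 m).
It also fails if it takes over 45 s, if anything falls off the work surface, if the arm or the gripper's body presses on something with over 40 N, if the wrist force passes 120 N, or if a joint passes its speed limit or range.

### The arm

A 6-joint arm with a two-finger parallel gripper is mounted at the origin on a cart in front of the work surface, level with it; the furniture and walls round the work are solid. World frame = base frame: x ahead of the robot, y to its left, z up, the work surface at z = 0. Lengths are in m, angles in rad, forces in N, time in s.
With the tool pointing down it reaches from about 0.425 to 0.95 m from the base axis. Payload 3.5 kg.
Tool frame: the origin (TCP) lies at the very end of the fingers, on their centre line; the grasp point (between the pads) lies 19 mm behind it (ctrl.grip_point_offset is the distance from the TCP to the grasp point, in m); z points along the fingers, y is the line along which they close (so a half turn about z gives the same grasp; the last joint's range is limited). The gripper opens to 85 mm and grips with 20 to 120 N. Pads are 22 mm wide; open, the fingers measure 114 mm over their backs; the gripper's body (76 mm by 85 mm) begins 54 mm behind the grasp point. The pads swing forward as they close: fully open they stand 13 mm farther back than shut.
Start: joints at [1.079, 0.286, 1.577, -0, 1.279, -0.15], TCP at [0.226, 0.636, 0.199] pointing down, gripper open.
Joint ranges: [-2.77, 2.77], [-0.9, 2.22], [0.21, 2.48], [-1.53, 4.67], [0.24, 2.81], [-2.84, 2.84]. Speed limits (rad/s): [2.79, 2.79, 3.14, 3.14, 3.14, 3.14].

### API

Orientations are given as a unit quaternion [x, y, z, w].
In Python, from plant import telemetry, vision, ctrl gives the robot as it stands.
- The arm moves only by the tool arm_command, never from a script. Its argument "series" is one flat list of numbers, 7 for each row, row after row: the shift along the tool's x, y, z in cm, then the turn, a rotation vector about the tool's x, y, z in degrees, then the closure, from 0 (fully open) to 1 (shut). A call has 1 to 10 rows; each row is the pose to reach, as a shift and turn from the pose commanded when the call began, along the tool's axes at that moment; what a row does not reach only later rows make up. A row lasts 1/12 s, in which the tool goes at most 41.7 mm and 7.16 degrees, less where a joint would pass 70% of its speed; a pose out of reach is approached as far as the arm can. A call with a gripper value outside its range is refused whole. The fingers move at their own pace and stop on an object; "force" is the grip in N (left out, the last holds). Time passes only in rows, so rows that repeat a pose let the fingers close. It gives the time, the measured TCP pose, the force, the opening and the grip force at its end, in the units of the state.
- telemetry.get_state(): the state, without advancing time (a new reading comes with each control period).
- vision.read_camera(name): name is "side" or "top" or "wrist"; returns a dict with "color" (420x560x3 uint8, blue, green, red), "K" (3x3 intrinsics, pixels), "rvec" (rotation vector, rad) and "tvec" (3), from world to camera coordinates, as OpenCV has them; the wrist camera has in their place "T_tool_cam" (4x4, takes a point from camera to tool coordinates, whose origin is the TCP and whose axes are the flange's). Camera axes: x right, y down, z forward; pixel columns grow to the right and rows downward; lengths in m; the calibration is good to about 2 mm. A picture is of the moment at which its call begins: read the wrist's pose just before it. There is no depth.
- ctrl.sign_off(): hands the job in; it is judged then, once.
The state is a dict: "time": time; "qpos": joint angles; "dq": joint speeds; "joint_efforts": joint torques, N m; "eef_pos": TCP position; "tcp_rot": TCP orientation; "contact_force": force on the tool from outside, world axes, zero at the start; "wrist_torque": the same for the moment, N m; "opening": opening from 0.0 (shut) to 1.0 (fully open); "finger_force": force on a finger pad.
Only numpy, scipy, OpenCV 4.12 (cv2) and the standard library are available. Lean on these libraries where they do the work, as an engineer would, in place of code of your own. Each camera call takes 0.05 s, during which the arm holds its last target. There are 200 camera calls.

## Working session

There is one attempt and no reset: what is moved stays moved. The work goes in short steps, Python scripts to look and compute and a tool call to move; the robot and the scene stay as the last step left them, time stands still between calls to the robot, and variables do not carry over. Pictures are saved under pics/ and viewed, at most 10 in all, crops included, and the job is handed in when it is done.

Besides the shell and the picture viewer there is one more tool, called by a JSON object that holds its "name" and its "arguments". arm_command: Moves the arm, as the interface text tells. Its arguments: {"type":"object","properties":{"series":{"type":"array","items":{"type":"number"}},"force":{"type":"number"}},"required":["series"]}

```bash
ls; mkdir -p pics; cat > h.py <<'E'
import numpy as np, cv2
from scipy.spatial.transform import Rotation as R
from plant import telemetry, vision, ctrl
def ray(c,uv,T=None):
    d=np.linalg.inv(c['K'])@np.array([uv[0],uv[1],1.])
    if 'rvec' in c:
        M=cv2.Rodrigues(np.array(c['rvec'],float))[0]; t=np.array(c['tvec'],float).ravel()
        return -M.T@t, M.T@d
    o=T@c['T_tool_cam']; return o[:3,3], o[:3,:3]@d
def onz(c,uv,z,T=None):
    o,d=ray(c,uv,T); return o+d*(z-o[2])/d[2]
def tool():
    s=telemetry.get_state(); T=np.eye(4); T[:3,:3]=R.from_quat(s['tcp_rot']).as_matrix(); T[:3,3]=s['eef_pos']; return T
def rel(p,Rw):
    "shift (cm) and turn (deg) from now to world pose"
    T=tool(); return np.round(T[:3,:3].T@(np.array(p)-T[:3,3])*100,2), np.round(R.from_matrix(T[:3,:3].T@Rw).as_rotvec(degrees=True),2)
def proj(c,P):
    return cv2.projectPoints(np.array(P,float).reshape(-1,3),np.array(c['rvec'],float),np.array(c['tvec'],float),c['K'],None)[0].reshape(-1,2)
E
python3 - <<'E'
from h import *
a=vision.read_camera('top');b=vision.read_camera('side')
cv2.imwrite('pics/top.png',a['color']);cv2.imwrite('pics/side.png',b['color'])
s=telemetry.get_state();print(s)
for c in (a,b):print(ray(c,(280,210)))
print(vision.read_camera('wrist')['T_tool_cam'],ctrl.grip_point_offset)
E
```

```text
pics
{'time': 0.1, 'qpos': array([ 1.07899483e+00,  2.87139529e-01,  1.57806334e+00, -2.57970706e-05,
        1.27861273e+00, -1.50033013e-01]), 'dq': array([-0.00138246, -0.0009289 , -0.00252059, -0.00106711, -0.00222512,
        0.00029519]), 'joint_efforts': array([ 3.85202393e-04, -4.07295227e+01, -2.93702960e+01, -1.67160797e-04,
        3.36100740e-03,  1.32945354e-05]), 'eef_pos': array([0.2259019 , 0.6353506 , 0.19722622]), 'tcp_rot': array([ 1.70049996e-01,  9.85434809e-01, -1.05862608e-03, -3.38883429e-04]), 'contact_force': array([-0.25638964, -0.31165516, -0.49476857]), 'wrist_torque': array([ 0.02404163, -0.02053549, -0.0183398 ]), 'finger_force': 0.0, 'opening': 1.0003905558085808}
(array([0.43615324, 0.05371924, 1.36982444]), array([ 5.89202155e-02, -6.06668415e-04, -9.98613944e-01]))
(array([ 0.38995079, -1.05319193,  0.8742892 ]), array([ 0.0837101 ,  0.81424544, -0.57451072]))
[[-1.00558183e-03 -9.65580697e-01 -2.60101725e-01  6.57830753e-02]
 [ 9.99999173e-01 -7.62576280e-04 -1.03517985e-03  6.96989398e-04]
 [ 8.01202277e-04 -2.60102551e-01  9.65580665e-01 -1.75230985e-01]
 [ 0.00000000e+00  0.00000000e+00  0.00000000e+00  1.00000000e+00]] 0.0187
```

View pics/top.png

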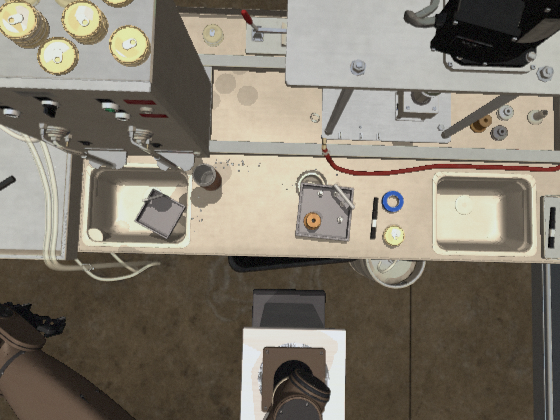

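View pics/side.png

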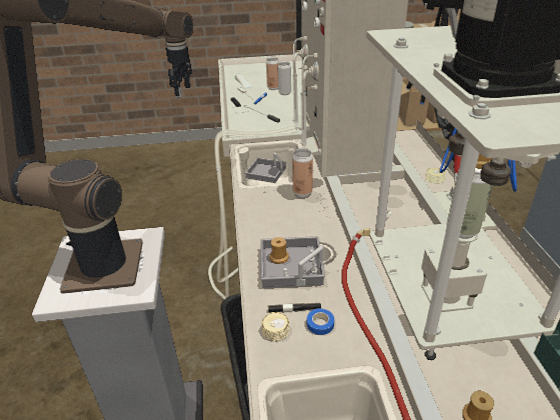

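The top view shows these candidates:
- **Totes:** one on the bench at (325,212) and one in the left sink at (161,213).
- **Chucks:** one in the bench tote at (313,220), and bronze ones on the machine at (482,122).
- **Bystanders:** can (207,178), tape (392,202), ends (394,236).

The bench tote, which has the chuck and bolts in it, fits the description. I'll check it in a close crop and measure.

```bash
python3 - <<'E'
from h import *
a=vision.read_camera('top');b=vision.read_camera('side')
A=cv2.resize(a['color'][165:250,285:365],None,fx=5,fy=5,interpolation=cv2.INTER_CUBIC)
B=cv2.resize(b['color'][225:300,248:338],None,fx=4.4,fy=4.4,interpolation=cv2.INTER_CUBIC)
A2=cv2.resize(a['color'][175:250,125:200],None,fx=2,fy=2)
h=max(A.shape[0],B.shape[0]);W=np.zeros((h+0,A.shape[1]+B.shape[1],3),np.uint8)
W[:A.shape[0],:A.shape[1]]=A;W[:B.shape[0],A.shape[1]:]=B
cv2.imwrite('pics/crop.png',W);print(W.shape)
E
```

```text
(425, 796, 3)
```

View pics/crop.png

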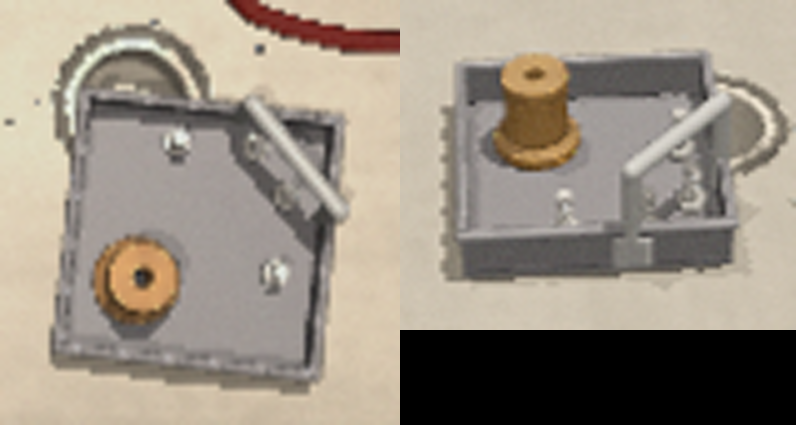

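The crop shows the bench tote with its rim corners at about (82,92), (343,115), (318,382) and (55,362). The bar runs from (250,102) to (342,215), the chuck top is at (143,277), and four bolts stand towards the handle.

```bash
python3 - <<'E'
from h import *
a=vision.read_camera('top');b=vision.read_camera('side')
f=lambda u,v:(285+u/5-.4,165+v/5-.4)
C=[onz(a,f(*p),.035) for p in [(82,92),(343,115),(318,382),(55,362)]]
print(np.round(C,4)); print('centre',np.mean(C,0))
print('sides',[round(np.linalg.norm(C[i]-C[i-1]),3) for i in range(4)])
d=C[1]-C[3];print('diag yaw',np.degrees(np.arctan2(d[1],d[0])), len(d))
e=C[0]-C[2];print('other diag',np.degrees(np.arctan2(e[1],e[0])))
B=[onz(a,f(*p),.079) for p in [(250,102),(342,215)]];print('bar',B,np.mean(B,0));q=B[1]-B[0];print(np.degrees(np.arctan2(q[1],q[0])))
print('chuck',onz(a,f(143,277),.060), 'side',onz(b,(248+(540-400)/4.4,225+73/4.4),.060))
for n,p,z in [('can',(207,178),.157),('tape',(392,202),.019),('ends',(394,236),.028)]:print(n,onz(a,p,z))
E
```

```text
[[ 0.6002 -0.0096  0.035 ]
 [ 0.5906 -0.1715  0.035 ]
 [ 0.4256 -0.1587  0.035 ]
 [ 0.4336  0.0029  0.035 ]]
centre [ 0.51246532 -0.08420391  0.035     ]
sides [np.float64(0.167), np.float64(0.162), np.float64(0.166), np.float64(0.162)]
diag yaw -48.00595036115616 3
other diag 40.492362827232974
bar [array([ 0.59168648, -0.108154  ,  0.079     ]), array([ 0.52550494, -0.16440775,  0.079     ])] [ 0.55859571 -0.13628087  0.079     ]
-139.63574119755714
chuck [ 0.48603938 -0.04788062  0.06      ] side [ 0.48985102 -0.04775195  0.06      ]
can [0.59156836 0.25927661 0.157     ]
tape [ 0.5506307  -0.29676657  0.019     ]
ends [ 0.44459886 -0.30156622  0.028     ]
```

```bash
cat >> h.py <<'E'
def down(azy):
    a=np.radians(azy); y=np.array([np.cos(a),np.sin(a),0]); z=np.array([0,0,-1.]); return np.c_[np.cross(y,z),y,z]
E
python3 -c "
from h import *
print(down(41)); print(rel([.487,-.048,.17],down(41)))"
```

```text
[[-0.65605903  0.75470958  0.        ]
 [ 0.75470958  0.65605903  0.        ]
 [ 0.          0.         -1.        ]]
(array([-47.5 , -55.68,   2.85]), array([-0.03,  0.  , 29.42]))
```

{"name": "arm_command", "arguments": {"series": [-47.5, -55.7, 2.8, 0, 0, 29.4, 0, -47.5, -55.7, 2.8, 0, 0, 29.4, 0, -47.5, -55.7, 2.8, 0, 0, 29.4, 0, -47.5, -55.7, 2.8, 0, 0, 29.4, 0, -47.5, -55.7, 2.8, 0, 0, 29.4, 0, -47.5, -55.7, 2.8, 0, 0, 29.4, 0, -47.5, -55.7, 2.8, 0, 0, 29.4, 0, -47.5, -55.7, 2.8, 0, 0, 29.4, 0, -47.5, -55.7, 2.8, 0, 0, 29.4, 0.2, -47.5, -55.7, 2.8, 0, 0, 29.4, 0.2]}}

```text
time: 1.18
eef_pos: [0.3748, 0.2452, 0.1829]
tcp_rot: [0.414, 0.91, 0.0, 0.0]
contact_force: [0.6, 0.0, 0.3]
opening: 0.802
finger_force: 0.0
```

```bash
python3 -c "
from h import *
print(telemetry.get_state()['qpos'],tool()); print(rel([.487,-.048,.17],down(41)))"
```

```text
[ 3.52011766e-01 -2.23071270e-01  2.12825762e+00 -4.69786483e-05
  1.23519887e+00 -3.64405177e-01] [[-6.56698060e-01  7.54152729e-01  1.14869134e-03  3.74824164e-01]
 [ 7.54153456e-01  6.56698122e-01  3.74670268e-04  2.45154591e-01]
 [-4.71784842e-04  1.11233478e-03 -9.99999270e-01  1.82874324e-01]
 [ 0.00000000e+00  0.00000000e+00  0.00000000e+00  1.00000000e+00]]
(array([-29.47, -10.79,   1.29]), array([0.06, 0.03, 0.05]))
```

{"name": "arm_command", "arguments": {"series": [-29.5, -10.8, 1.3, 0, 0, 0, 0.2, -29.5, -10.8, 1.3, 0, 0, 0, 0.2, -29.5, -10.8, 1.3, 0, 0, 0, 0.2, -29.5, -10.8, 1.3, 0, 0, 0, 0.2, -29.5, -10.8, 1.3, 0, 0, 0, 0.2, -29.5, -10.8, 1.3, 0, 0, 0, 0.2, -29.5, -10.8, 1.3, 0, 0, 0, 0.2, -29.5, -10.8, 1.3, 0, 0, 0, 0.2, -29.5, -10.8, 1.3, 0, 0, 0, 0.2]}}

```text
time: 1.93
eef_pos: [0.488, -0.0507, 0.1698]
tcp_rot: [0.417, 0.909, -0.0, 0.001]
contact_force: [-0.9, 0.1, -0.5]
opening: 0.8
finger_force: 0.0
```

```bash
python3 - <<'E'
from h import *
T=tool();print(np.round(T,3))
w=vision.read_camera('wrist');im=w['color'];cv2.imwrite('pics/w1.png',im)
hsv=cv2.cvtColor(im,cv2.COLOR_BGR2HSV)
m=cv2.inRange(hsv,(5,110,60),(22,255,255))
n,l,st,ce=cv2.connectedComponentsWithStats(m);print([(st[i],ce[i].round()) for i in range(1,n) if st[i][4]>300])
E
```

```text
[[-0.652  0.758  0.001  0.488]
 [ 0.758  0.652 -0.002 -0.051]
 [-0.002 -0.    -1.     0.17 ]
 [ 0.     0.     0.     1.   ]]
[(array([ 248,  151,   56,   63, 2745], dtype=int32), array([276., 181.]))]
```

View pics/w1.png

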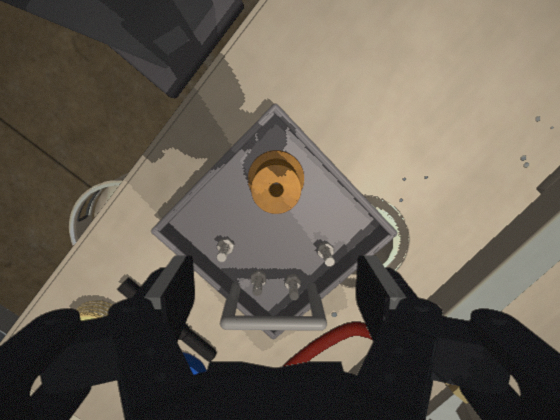

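The wrist view shows the chuck's top hole at (276,189), the bar from (225,324) to (322,324), and the tote corners at low (276,105), left (153,231) and right (396,233). Nothing stands where the fingers will go.

```bash
python3 - <<'E'
from h import *
T=tool();w=vision.read_camera('wrist')
c=onz(w,(276,189),.06,T);print('chuck',c)
P=[onz(w,p,.035,T) for p in [(276,105),(153,231),(396,233)]];print(P,'centre',(P[1]+P[2])/2)
d=P[1]-P[2];print('perp az',np.degrees(np.arctan2(d[1],d[0])),np.linalg.norm(d))
B=[onz(w,p,.075,T) for p in [(228,324),(320,324)]];d=B[0]-B[1];print('bar',np.mean(B,0),np.linalg.norm(d),np.degrees(np.arctan2(d[1],d[0])))
print(rel([c[0],c[1],.03],down(41)))
E
```

```text
chuck [ 0.4840177  -0.04298349  0.06      ]
[array([0.4400225 , 0.00810782, 0.035     ]), array([ 0.42671824, -0.15199752,  0.035     ]), array([ 0.59965352, -0.00558549,  0.035     ])] centre [ 0.51318588 -0.0787915   0.035     ]
perp az -139.7477805448231 0.22659014431101038
bar [ 0.55933007 -0.13303888  0.075     ] 0.08051269498258148 -139.2303335951166
(array([ 0.47,  0.08, 13.95]), array([-0.  , -0.05, -0.11]))
```

{"name": "arm_command", "arguments": {"series": [0.3, 0.1, 3, 0, 0, 0, 0.3, 0.3, 0.1, 6, 0, 0, 0, 0.3, 0.3, 0.1, 9, 0, 0, 0, 0.3, 0.3, 0.1, 11, 0, 0, 0, 0.3, 0.3, 0.1, 12.5, 0, 0, 0, 0.3, 0.3, 0.1, 13.5, 0, 0, 0, 0.3, 0.3, 0.1, 14, 0, 0, 0, 0.3, 0.3, 0.1, 14, 0, 0, 0, 0.3]}}

```text
time: 2.7
eef_pos: [0.4847, -0.0426, 0.029]
tcp_rot: [0.414, 0.91, -0.0, -0.001]
contact_force: [0.0, -0.1, 0.2]
opening: 0.697
finger_force: 0.0
```

{"name": "arm_command", "arguments": {"force": 40, "series": [0, 0, 0, 0, 0, 0, 0.45, 0, 0, 0, 0, 0, 0, 0.6, 0, 0, 0, 0, 0, 0, 0.8, 0, 0, 0, 0, 0, 0, 0.9, 0, 0, 0, 0, 0, 0, 0.9, 0, 0, 0, 0, 0, 0, 0.9]}}

```text
time: 3.2
eef_pos: [0.4857, -0.0438, 0.03]
tcp_rot: [0.415, 0.91, 0.0, 0.0]
contact_force: [0.3, 0.4, -0.1]
opening: 0.099
finger_force: 0.0
```

```bash
python3 - <<'E'
from h import *
a=vision.read_camera('side');w=vision.read_camera('wrist');t=vision.read_camera('top')
B=cv2.resize(a['color'][190:300,230:350],None,fx=3.3,fy=3.3,interpolation=cv2.INTER_CUBIC)
W=np.zeros((420,800,3),np.uint8);W[:B.shape[0],:B.shape[1]]=B;C=cv2.resize(w['color'],(400,300));W[:300,400:]=C
cv2.imwrite('pics/c2.png',W)
print(telemetry.get_state(),proj(a,tool()[:3,3]))
E
```

```text
{'time': 3.35, 'qpos': array([-2.98281201e-01,  8.88920404e-02,  2.14759738e+00,  1.72209592e-05,
        9.04950219e-01, -1.01401742e+00]), 'dq': array([ 0.0022302 ,  0.00165103,  0.00064033,  0.00196379, -0.00028461,
        0.0004667 ]), 'joint_efforts': array([ 2.19416703e-03, -2.72410387e+01, -2.36694574e+01, -7.96425820e-05,
       -6.20550491e-04,  4.90151263e-05]), 'eef_pos': array([ 0.48550711, -0.04370583,  0.02967072]), 'tcp_rot': array([4.14629273e-01, 9.09990418e-01, 1.65758965e-05, 7.49945667e-05]), 'contact_force': array([-0.15128879,  0.28751722,  0.51266215]), 'wrist_torque': array([ 0.04714104, -0.02312244,  0.01226168]), 'finger_force': 0.0, 'opening': 0.1019547993382963} [[278.39376792 249.37890358]]
```

View pics/c2.png

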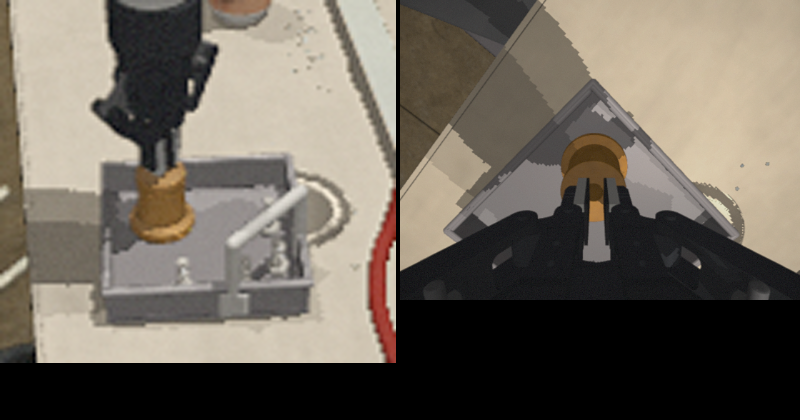

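```bash
python3 - <<'E'
from h import *
a=vision.read_camera('side');w=vision.read_camera('wrist')
B=cv2.resize(a['color'][220:270,255:305],(400,400),interpolation=cv2.INTER_CUBIC)
C=cv2.resize(w['color'][170:370,180:380],(400,400),interpolation=cv2.INTER_CUBIC)
cv2.imwrite('pics/c3.png',np.hstack([B,C]))
print(w['K'])
T=tool()@w['T_tool_cam'];M=np.linalg.inv(T)
for P in [(*tool()[:2,3],z) for z in (.03,.06,.08)]:
    print(P,proj(a,P),(lambda p:(w['K']@p/p[2])[:2])(M[:3,:3]@np.array(P)+M[:3,3]))
E
```

```text
[[350.45418334   0.         274.79046001]
 [  0.         350.45418334 208.65283397]
 [  0.           0.           1.        ]]
(np.float64(0.4854423468913759), np.float64(-0.043658797344909024), 0.03) [[278.3649579  249.27884507]] [274.02390972 243.13149848]
(np.float64(0.4854423468913759), np.float64(-0.043658797344909024), 0.06) [[278.03502442 240.81911856]] [273.81249624 266.93154679]
(np.float64(0.4854423468913759), np.float64(-0.043658797344909024), 0.08) [[277.81014529 235.0530594 ]] [273.62215894 288.35892741]
```

View pics/c3.png

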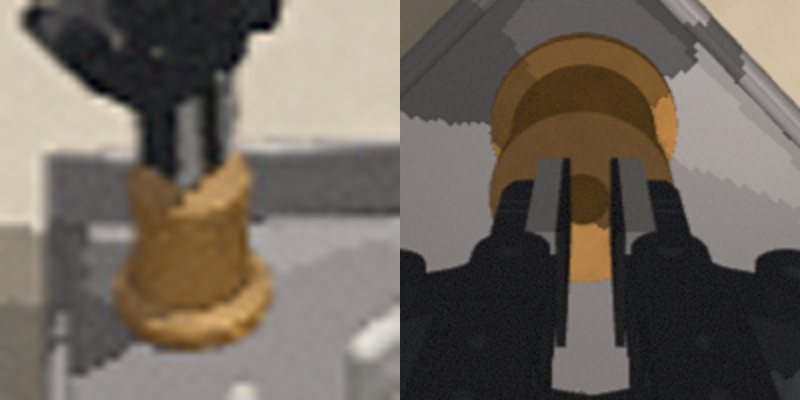

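The view shows finger tips ending at the chuck's top disc (about z 0.06), not 30 mm below it. In both wrist pictures the tips also project about 35 mm behind the reported TCP. So the real finger ends sit about 35 mm short of the nominal TCP, and the fingers closed above the chuck. I'll reopen, go about 24 mm lower and close carefully.

{"name": "arm_command", "arguments": {"series": [0, 0, -0.5, 0, 0, 0, 0.2, 0, 0, -0.5, 0, 0, 0, 0.2, 0, 0, -0.5, 0, 0, 0, 0.25, 0, 0, 0.5, 0, 0, 0, 0.25, 0, 0, 1.2, 0, 0, 0, 0.25, 0, 0, 1.8, 0, 0, 0, 0.25, 0, 0, 2.2, 0, 0, 0, 0.25, 0, 0, 2.4, 0, 0, 0, 0.25]}}

```text
time: 4.12
eef_pos: [0.4845, -0.0433, 0.0042]
tcp_rot: [0.415, 0.91, -0.0, -0.001]
contact_force: [1.3, -1.0, -0.4]
opening: 0.747
finger_force: 0.0
```

{"name": "arm_command", "arguments": {"force": 40, "series": [0, 0, 0, 0, 0, 0, 0.35, 0, 0, 0, 0, 0, 0, 0.45, 0, 0, 0, 0, 0, 0, 0.55, 0, 0, 0, 0, 0, 0, 0.65, 0, 0, 0, 0, 0, 0, 0.65]}}

```text
time: 4.53
eef_pos: [0.4855, -0.0438, 0.006]
tcp_rot: [0.414, 0.91, -0.0, 0.0]
contact_force: [-1.8, -0.8, 1.8]
opening: 0.451
finger_force: 40.2
```

{"name": "arm_command", "arguments": {"series": [0, 0, -1.5, 0, 0, 0, 0.65, 0, 0, -4, 0, 0, 0, 0.65, 0, 0, -7, 0, 0, 0, 0.65, 2, 1.4, -7.5, 0, 0, 0, 0.65, 5, 3.5, -7.5, 0, 0, 0, 0.65, 8, 5.6, -7.5, 0, 0, 0, 0.65, 11, 7.7, -7.5, 0, 0, 0, 0.65, 12.3, 8.6, -7.5, 0, 0, 0, 0.65, 12.3, 8.6, -7.5, 0, 0, 0, 0.65, 12.3, 8.6, -7.5, 0, 0, 0, 0.65]}}

```text
time: 5.37
eef_pos: [0.4691, 0.1064, 0.0802]
tcp_rot: [0.413, 0.911, -0.0, -0.0]
contact_force: [-0.5, 0.1, -0.8]
opening: 0.451
finger_force: 40.9
```

```bash
python3 - <<'E'
from h import *
T=tool();print(T)
a=vision.read_camera('side');
P=[(*T[:2,3],z) for z in (.07,0.075,.13)];q=proj(a,P);print(q)
hsv=cv2.cvtColor(a['color'],cv2.COLOR_BGR2HSV);m=cv2.inRange(hsv,(5,110,60),(22,255,255));m[:,:240]=0
u,v=q[0].astype(int);mm=np.zeros_like(m);mm[v-40:v+30,u-30:u+30]=m[v-40:v+30,u-30:u+30]
ys,xs=np.nonzero(mm);print(xs.min(),xs.max(),ys.min(),ys.max())
cv2.imwrite('pics/c4.png',np.hstack([cv2.resize(a['color'][v-60:v+60,u-60:u+60],(400,400)),cv2.resize(vision.read_camera('top')['color'][160:260,270:370],(400,400))]))
E
```

```text
[[-6.58094170e-01  7.52935585e-01 -2.62342836e-04  4.69130768e-01]
 [ 7.52935629e-01  6.58094150e-01 -1.68431917e-04  1.06368540e-01]
 [ 4.58279017e-05 -3.08371331e-04 -9.99999951e-01  8.02137438e-02]
 [ 0.00000000e+00  0.00000000e+00  0.00000000e+00  1.00000000e+00]]
[[266.51116463 207.4344978 ]
 [266.43632242 206.05085696]
 [265.59241469 190.44916371]]
259 295 172 210
```

View pics/c4.png

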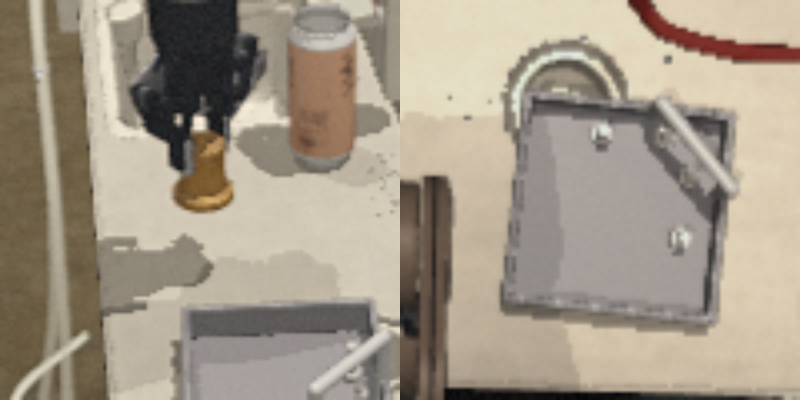

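The chuck hangs upright in the fingers (side view, about (204,170) in the crop). The tote has not moved and all four bolts are inside. Now I'll lower the chuck.

{"name": "arm_command", "arguments": {"series": [0, 0, 2.5, 0, 0, 0, 0.65, 0, 0, 5, 0, 0, 0, 0.65, 0, 0, 6.5, 0, 0, 0, 0.65, 0, 0, 7.2, 0, 0, 0, 0.65, 0, 0, 7.5, 0, 0, 0, 0.65, 0, 0, 7.7, 0, 0, 0, 0.65, 0, 0, 7.8, 0, 0, 0, 0.65, 0, 0, 7.8, 0, 0, 0, 0.65]}}

```text
time: 6.13
eef_pos: [0.4707, 0.1054, 0.0035]
tcp_rot: [0.415, 0.91, 0.0, 0.001]
contact_force: [0.2, 0.8, -2.5]
opening: 0.449
finger_force: 40.9
```

{"name": "arm_command", "arguments": {"series": [0, 0, 0.1, 0, 0, 0, 0.65, 0, 0, 0.2, 0, 0, 0, 0.65, 0, 0, 0.2, 0, 0, 0, 0.65]}}

```text
time: 6.38
eef_pos: [0.4706, 0.1056, 0.002]
tcp_rot: [0.414, 0.91, 0.0, 0.001]
contact_force: [-1.4, -0.6, 4.5]
opening: 0.448
finger_force: 41.4
```

{"name": "arm_command", "arguments": {"series": [0, 0, 0, 0, 0, 0, 0.5, 0, 0, 0, 0, 0, 0, 0.4, 0, 0, 0, 0, 0, 0, 0.25, 0, 0, 0, 0, 0, 0, 0.2, 0, 0, 0, 0, 0, 0, 0.2]}}

```text
time: 6.8
eef_pos: [0.4697, 0.1057, 0.0006]
tcp_rot: [0.415, 0.91, 0.0, 0.0]
contact_force: [0.2, -0.7, -0.3]
opening: 0.802
finger_force: 0.0
```

{"name": "arm_command", "arguments": {"series": [0, 0, -1.5, 0, 0, 0, 0.2, 0, 0, -4, 0, 0, 0, 0.2, 0, 0, -8, 0, 0, 0, 0.2, 0, 0, -12, 0, 0, 0, 0.2, 0, 0, -15, 0, 0, 0, 0.2, 0, 0, -15, 0, 0, 0, 0.2]}}

```text
time: 7.3
eef_pos: [0.4746, 0.1058, 0.1587]
tcp_rot: [0.414, 0.91, 0.003, 0.007]
contact_force: [0.3, -0.4, 1.3]
opening: 0.798
finger_force: 0.0
```

```bash
python3 - <<'E'
from h import *
T=tool();print(np.round(T,3), telemetry.get_state()['qpos'])
t=vision.read_camera('wrist')
cv2.imwrite('pics/c5.png',t['color'])
print(rel([.559,-.135,.16],down(-49.5)))
E
```

```text
[[-0.656  0.754  0.015  0.475]
 [ 0.754  0.656  0.     0.106]
 [-0.01   0.011 -1.     0.159]
 [ 0.     0.     0.     1.   ]] [ 1.03059218e-02 -1.10235715e-01  2.07709462e+00  5.15910886e-05
  1.16001446e+00 -7.05808577e-01]
(array([-23.83,  -9.29,  -0.4 ]), array([ 6.100e-01, -5.000e-02,  9.052e+01]))
```

View pics/c5.png

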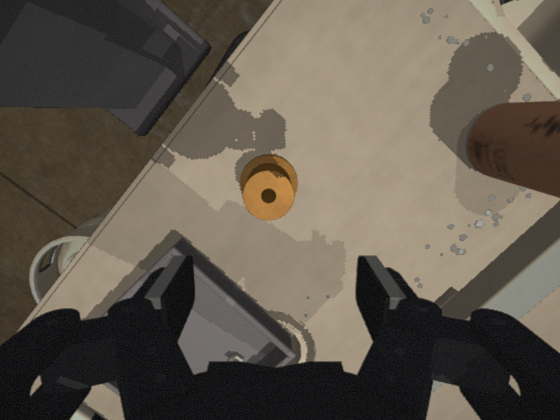

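The wrist view shows the chuck standing on the bench at (268,195), released, with the can untouched. Next I'll move above the handle.

{"name": "arm_command", "arguments": {"series": [-3, -1, -0.4, 0, 0, 7, 0.2, -6, -2, -0.4, 0, 0, 14, 0.2, -9, -3, -0.4, 0, 0, 21, 0.2, -12, -4, -0.4, 0, 0, 28, 0.2, -15, -5, -0.4, 0, 0, 35, 0.3, -18, -6, -0.4, 0, 0, 42, 0.3, -20, -7, -0.4, 0, 0, 49, 0.3, -22, -8, -0.4, 0, 0, 56, 0.3, -23, -9, -0.4, 0, 0, 63, 0.3, -23.8, -9.3, -0.4, 0, 0, 70, 0.3]}}

```text
time: 8.18
eef_pos: [0.5544, -0.1365, 0.1522]
tcp_rot: [0.864, 0.504, -0.001, -0.001]
contact_force: [0.2, -0.0, -0.7]
opening: 0.702
finger_force: 0.0
```

```bash
python3 -c "
from h import *
print(rel([.559,-.135,.15],down(-49.5)))"
```

```text
(array([0.36, 0.33, 0.21]), array([-0.21,  0.09, 20.06]))
```

{"name": "arm_command", "arguments": {"series": [0.3, 0.3, 0, 0, 0, 7, 0.3, 0.3, 0.3, 0, 0, 0, 14, 0.3, 0.3, 0.3, 0, 0, 0, 20, 0.3, 0.3, 0.3, 0, 0, 0, 20, 0.3, 0.3, 0.3, 0, 0, 0, 20, 0.3]}}

```text
time: 8.6
eef_pos: [0.5588, -0.1335, 0.1528]
tcp_rot: [0.936, 0.352, -0.001, -0.001]
contact_force: [-0.0, -0.4, 0.8]
opening: 0.7
finger_force: 0.0
```

```bash
python3 - <<'E'
from h import *
T=tool();print(np.round(T,3))
t=vision.read_camera('wrist')
cv2.imwrite('pics/c6.png',t['color'])
E
```

```text
[[ 0.753  0.658 -0.003  0.559]
 [ 0.658 -0.753  0.001 -0.133]
 [-0.001 -0.003 -1.     0.153]
 [ 0.     0.     0.     1.   ]]
```

View pics/c6.png

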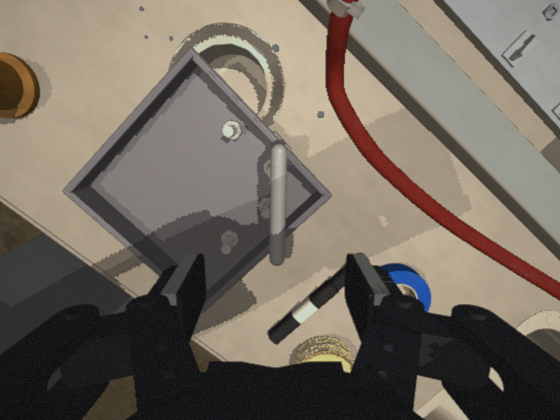

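The wrist view shows the bar running from (279,145) to (277,262), centred between the fingers.

```bash
python3 - <<'E'
from h import *
T=tool();w=vision.read_camera('wrist')
B=[onz(w,p,.075,T) for p in [(279,147),(277,260)]];d=B[0]-B[1];m=np.mean(B,0);print(m,np.linalg.norm(d),np.degrees(np.arctan2(d[1],d[0])))
print(onz(w,(194,50),.035,T),onz(w,(68,190),.035,T),onz(w,(328,194),.035,T))
print(rel([m[0],m[1],.025],down(-49.5)))
E
```

```text
[ 0.56010166 -0.13503092  0.075     ] 0.08723473308613833 40.262663091214286
[ 0.6033782  -0.01114688  0.035     ] [0.4446688  0.00254431 0.035     ] [ 0.5885461  -0.16750879  0.035     ]
(array([-0.02,  0.19, 12.86]), array([-0.09,  0.04,  0.64]))
```

{"name": "arm_command", "arguments": {"series": [0, 0.2, 3, 0, 0, 0.6, 0.3, 0, 0.2, 6, 0, 0, 0.6, 0.3, 0, 0.2, 9, 0, 0, 0.6, 0.3, 0, 0.2, 11, 0, 0, 0.6, 0.3, 0, 0.2, 12.3, 0, 0, 0.6, 0.3, 0, 0.2, 12.8, 0, 0, 0.6, 0.3, 0, 0.2, 12.8, 0, 0, 0.6, 0.3]}}

```text
time: 9.28
eef_pos: [0.5604, -0.135, 0.0255]
tcp_rot: [0.938, 0.346, -0.001, -0.001]
contact_force: [-0.4, 0.5, 0.3]
opening: 0.701
finger_force: 0.0
```

{"name": "arm_command", "arguments": {"force": 110, "series": [0, 0, 0, 0, 0, 0, 0.6, 0, 0, 0, 0, 0, 0, 0.75, 0, 0, 0, 0, 0, 0, 0.85, 0, 0, 0, 0, 0, 0, 0.95, 0, 0, 0, 0, 0, 0, 1, 0, 0, 0, 0, 0, 0, 1, 0, 0, 0, 0, 0, 0, 1]}}

```text
time: 9.87
eef_pos: [0.5616, -0.1351, 0.0284]
tcp_rot: [0.938, 0.345, 0.0, -0.0]
contact_force: [-2.0, 2.1, 6.6]
opening: 0.097
finger_force: 107.7
```

```bash
python3 - <<'E'
from h import *
s=telemetry.get_state();T=tool();print(np.round(T,4),s['qpos'],s['wrist_torque'],s['contact_force'])
d=np.array([np.cos(np.radians(-49.5)),np.sin(np.radians(-49.5)),0])
ax=np.cross(d,[0,0,1.]); # rotating d up
piv=np.r_[(np.array([.5595,-.135,0])-d*.1824)[:2],0];print(piv,ax)
for a in (3,7,14,21,26,30,33):
    Q=R.from_rotvec(np.radians(a)*ax).as_matrix()
    p=piv+Q@(T[:3,3]-piv)
    print(a,p.round(3),*rel(p,Q@T[:3,:3]))
E
```

```text
[[ 7.615e-01  6.481e-01  8.000e-04  5.616e-01]
 [ 6.481e-01 -7.615e-01  3.000e-04 -1.351e-01]
 [ 8.000e-04  2.000e-04 -1.000e+00  2.840e-02]
 [ 0.000e+00  0.000e+00  0.000e+00  1.000e+00]] [-4.12018686e-01  2.74166428e-01  1.93190975e+00  7.55704567e-04
  9.34945103e-01  4.53211339e-01] [ 0.46142153  0.44613463 -0.03067357] [-2.02855202  2.05127005  6.62255236]
[0.44104068 0.00369805 0.        ] [-0.76040597 -0.64944805  0.        ]
3 [ 0.56  -0.134  0.038] [ 0.   -0.17 -0.96] [-3.    0.01 -0.  ]
7 [ 0.558 -0.131  0.051] [ 0.   -0.48 -2.22] [-7.    0.01 -0.01]
14 [ 0.554 -0.126  0.072] [ 0.   -1.23 -4.36] [-1.4e+01  2.0e-02 -1.0e-02]
21 [ 0.547 -0.118  0.092] [ 0.   -2.24 -6.4 ] [-2.1e+01  4.0e-02 -2.0e-02]
26 [ 0.541 -0.112  0.106] [ 0.   -3.1  -7.77] [-2.6e+01  5.0e-02 -2.0e-02]
30 [ 0.536 -0.106  0.116] [ 0.   -3.88 -8.81] [-3.e+01  5.e-02 -2.e-02]
33 [ 0.532 -0.101  0.124] [-0.   -4.51 -9.56] [-3.3e+01  6.0e-02 -3.0e-02]
```

{"name": "arm_command", "arguments": {"series": [0, -0.08, -0.48, -1.5, 0, 0, 1, 0, -0.17, -0.96, -3, 0, 0, 1, 0, -0.32, -1.6, -5, 0, 0, 1, 0, -0.48, -2.2, -7, 0, 0, 1, 0, -0.66, -2.85, -9, 0, 0, 1, 0, -0.87, -3.45, -11, 0, 0, 1, 0, -1.1, -4.05, -13, 0, 0, 1, 0, -1.23, -4.35, -14, 0, 0, 1, 0, -1.23, -4.35, -14, 0, 0, 1]}}

```text
time: 10.62
eef_pos: [0.5521, -0.1249, 0.0701]
tcp_rot: [0.931, 0.343, 0.042, 0.114]
contact_force: [1.2, -0.0, -3.8]
opening: 0.095
finger_force: 107.8
```

```bash
cat > p.py <<'E'
from h import *
s=telemetry.get_state();T=tool()
print(T[:3,3].round(4),s['qpos'].round(3),s['wrist_torque'],s['contact_force'],'tilt',np.degrees(np.arccos(-T[2,2])))
R0=R.from_quat([.938,.345,0,0]).as_matrix();T0=np.array([.5616,-.1351,.0284])
d=np.array([np.cos(np.radians(-49.5)),np.sin(np.radians(-49.5)),0]);ax=np.cross(d,[0,0,1.]);piv=np.array([.441,.0037,0])
for a in (14,18,22,26,28,30,32):
    Q=R.from_rotvec(np.radians(a)*ax).as_matrix()
    p=piv+Q@(T0-piv);print(a,p.round(3),*rel(p,Q@R0))
E
python3 p.py
```

```text
[ 0.5521 -0.1249  0.0701] [-0.341  0.091  2.074 -0.175  0.771  0.637] [ 0.32649759  0.10701914 -0.06605592] [ 1.17191982 -0.03111456 -3.79402914] tilt 14.015130014843834
14 [ 0.554 -0.126  0.072] [ 0.06  0.2  -0.15] [0.02 0.01 0.09]
18 [ 0.55  -0.122  0.084] [ 0.06 -0.04 -1.43] [-3.98  0.01  0.09]
22 [ 0.546 -0.117  0.095] [ 0.06 -0.37 -2.68] [-7.98  0.02  0.09]
26 [ 0.541 -0.111  0.106] [ 0.06 -0.79 -3.91] [-11.98   0.02   0.09]
28 [ 0.539 -0.109  0.111] [ 0.06 -1.03 -4.51] [-13.98   0.03   0.09]
30 [ 0.536 -0.106  0.117] [ 0.06 -1.29 -5.11] [-15.98   0.03   0.09]
32 [ 0.534 -0.102  0.122] [ 0.06 -1.57 -5.69] [-17.98   0.03   0.09]
```

{"name": "arm_command", "arguments": {"series": [0, -0.12, -0.64, -2, 0, 0, 1, 0, -0.24, -1.28, -4, 0, 0, 1, 0, -0.4, -1.9, -6, 0, 0, 1, 0, -0.57, -2.53, -8, 0, 0, 1, 0, -0.78, -3.15, -10, 0, 0, 1, 0, -0.99, -3.76, -12, 0, 0, 1, 0, -1.23, -4.36, -14, 0, 0, 1, 0, -1.49, -4.96, -16, 0, 0, 1, 0, -1.49, -4.96, -16, 0, 0, 1, 0, -1.49, -4.96, -16, 0, 0, 1]}}

```text
time: 11.45
eef_pos: [0.535, -0.1052, 0.1136]
tcp_rot: [0.907, 0.334, 0.089, 0.242]
contact_force: [-0.7, -0.5, -3.3]
opening: 0.094
finger_force: 108.1
```

```bash
python3 p.py | head -1; python3 - <<'E'
from h import *
a=vision.read_camera('side');w=vision.read_camera('wrist')
B=cv2.resize(a['color'][190:290,230:330],(400,400),interpolation=cv2.INTER_CUBIC)
C=cv2.resize(w['color'],(400,300))
W=np.zeros((400,800,3),np.uint8);W[:,:400]=B;W[:300,400:]=C;cv2.imwrite('pics/c7.png',W)
E
```

```text
[ 0.535  -0.1052  0.1136] [-0.225 -0.092  2.226 -0.52   0.643  1.003] [ 0.69038655  0.38680486 -0.00396658] [-0.70085014 -0.53042498 -3.30228164] tilt 29.83324063372355
```

View pics/c7.png

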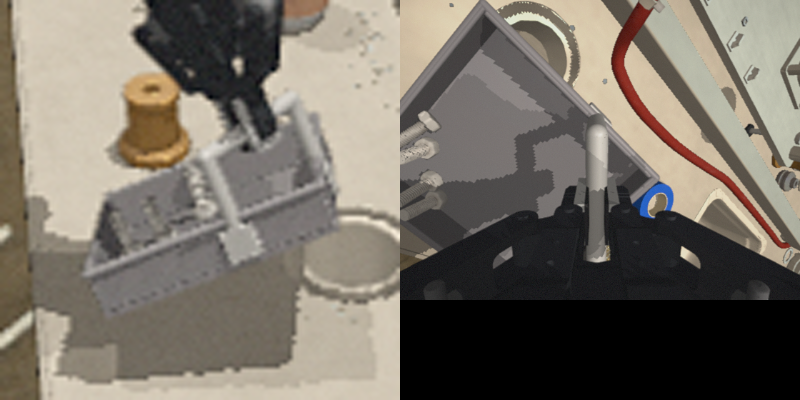

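The last view (my tenth) shows the tote tipped and held. The chuck stands on the bench. Fallen bolts lie at about (420,120), (418,150) and (425,185) in the wrist half. From here I'll place the bolts and the low corner by numbers only.

```bash
cat > q.py <<'E'
from h import *
T=tool();R0=R.from_quat([.938,.345,0,0]).as_matrix();T0=np.array([.5616,-.1351,.0284])
az=np.radians(-49.5-45);Rt0=R.from_euler('z',az).as_matrix()
d=np.array([np.cos(np.radians(-49.5)),np.sin(np.radians(-49.5)),0]);c0=np.array([.5595,-.135,0])-d*.0693
A0=np.eye(4);A0[:3,:3]=Rt0;A0[:3,3]=c0
G=np.eye(4);G[:3,:3]=R0;G[:3,3]=T0
X=T@np.linalg.inv(G)@A0   # tote pose if rigid in grip
P=lambda p:X[:3,:3]@np.array(p)+X[:3,3]
def onfloor(c,uv,h=.010):
    o,r=ray(c,uv,T);Xi=np.linalg.inv(X);o=Xi[:3,:3]@o+Xi[:3,3];r=Xi[:3,:3]@r
    return o+r*(h-o[2])/r[2]
E
python3 - <<'E'
from q import *
print('foot',P([-.08,-.08,0]),'grip',P([.049,.049,.075]))
cams={n:vision.read_camera(n) for n in('side','wrist','top')}
for n,pts in {'side':dict(low=[-.08,-.08,.035],xm=[.08,-.08,.035],ym=[-.08,.08,.035],xmb=[.08,-.08,0])}.items():
    for k,p in pts.items():
        q=proj(cams[n],P(p))[0];print(k,'pred px',q,'crop',((q-[230,190])*4).round())
for uv in [(28,168),(25,210),(35,255)]:print('wrist',uv,(onfloor(cams['wrist'],uv)[:2]+.076).round(3))
c=cams['side'];g=c['color'].astype(int);
# bright pixels within predicted floor region
poly=proj(c,[P(p) for p in [(-.074,-.074,.01),(.074,-.074,.01),(.074,.074,.01),(-.074,.074,.01)]]).astype(np.int32)
m=np.zeros(g.shape[:2],np.uint8);cv2.fillPoly(m,[poly],255)
b=((g.min(2)>165)&(m>0)).astype(np.uint8)
n,l,st,ce=cv2.connectedComponentsWithStats(b)
for i in range(1,n):
    if st[i][4]>=4:print('side',ce[i].round(1),st[i][4],(onfloor(c,ce[i],.014)[:2]+.076).round(3))
E
```

```text
foot [ 0.43939023  0.0038265  -0.00263604] grip [ 0.51812312 -0.08804202  0.15314684]
low pred px [256.00857537 238.4280947 ] crop [104. 194.]
xm pred px [250.67862662 257.79522362] crop [ 83. 271.]
ym pred px [307.82874983 217.92630977] crop [311. 112.]
xmb pred px [256.19964873 269.75902507] crop [105. 319.]
wrist (28, 168) [0.001 0.057]
wrist (25, 210) [0.014 0.035]
wrist (35, 255) [0.034 0.016]
side [286.8 240.1] 16 [0.054 0.084]
side [268. 244.] 7 [0.022 0.026]
```

```bash
cat > d.py <<'E'
from q import *
for n in ('wrist','side','top'):
    c=vision.read_camera(n);g=cv2.cvtColor(c['color'],cv2.COLOR_BGR2GRAY)
    # floor grid lookup: sample the image at tote floor points, 4 mm steps
    s=np.arange(0,.152,.005)
    for h in (.010,):
        pts=np.array([P([x-.076,y-.076,h]) for x in s for y in s])
        if n=='wrist':
            M=np.linalg.inv(T@c['T_tool_cam']);q=(M[:3,:3]@pts.T).T+M[:3,3];q=q@c['K'].T;q=q[:,:2]/q[:,2:]
        else:q=proj(c,pts)
        q=q.astype(np.float32).reshape(len(s),len(s),2)
        v=cv2.remap(g,q[...,0],q[...,1],cv2.INTER_LINEAR,borderValue=0)
        print(n,'rows x=0.. step5mm, cols y; first 20')
        for r in v[:22]:print(' '.join('%3d'%k for k in r[:22]))
E
python3 d.py
```

```text
wrist rows x=0.. step5mm, cols y; first 20
  0   0   0   0   0   0  60  66  60  64 124 119  65  66  66  65  68  67  67  66  68  65
  0   0   0   0   0 163 153 188 164 157 171 152 141 113 113 113 113 114 115 114 115 115
  0   0   0 107 165 146 109 111 139 145 165 151 144 114 114 114 116 114 112 115 115 115
  0   0 148 161 127 130 112 112 112 113 113 143 147 114 114 114 114 115 114 116 115 115
 90 171 150 140 111 111 114 114 114 113 112 114 115 115 116 115 116 115 114 116 116 117
108 105 161 137 112 112 114 112 113 114 114 115 116 115 114 115 116 117 115 114 116 116
 87  72  76  88 115 114 113 113 113 114 114 116 115 115 114 115 117 115 116 115 118 116
 91  96  99  72 113 112 114 114 114 114 115 116 116 116 116 116 116 116 117 118 117 117
 95  89 101  90  77 114 114 114 115 114 114 115 115 116 116 116 116 116 117 117 118 118
 98  97  93  84  74 110 114 113 114 115 116 118 116 116 118 115 117 117 118 116 117 118
 50  74  75  74  74  74  81 105 116 115 116 116 116 117 117 117 118 117 119 116 117 119
 52  74  74  74  74  76  75  77 115 116 115 116 115 116 117 118 117 117 118 119 117 118
 
[... 4133 characters left out ...]
  65  72  83  86  83  80  82  82  83  82  80  76  68  58  46  61  55  44  36  28  34
 54  53  53  55  53  58  61  65  61  64  74  85  78  75  73  61  57  40  28  31  36  33
 54  57  60  71  73  77  80  77  78  68  67  69  68  56  53  64  49  34  31  33  34  31
 65  67  66  56  50  40  42  38  38  44  46  47  50  56  57  51  52  37  36  32  33  32
 50  41  33  33  32  34  35  30  37  48  35  32  32  42  48  54  51  37  31  35  33  36
 44  44  34  35  35  34  33  35  36  33  36  36  33  34  52  43  36  32  29  32  32  31
 30  34  32  35  31  35  33  35  33  33  44  55  39  40  47  38  31  32  31  31  30  38
 34  34  45  47  32  33  32  36  34  36  41  50  34  28  27  32  28  35  30  29  40  64
```

The model's predicted pixels match the tipped tote to about 1 px, with the foot at the bench and the handle at 0.153 m. All four bolts are in the low corner, the outermost middle about 45 mm from the wall. Handing in.

```bash
python3 -c "
from h import *
s=telemetry.get_state();print(s['finger_force'],s['time']);print(ctrl.sign_off())"
```

```text
107.98460125923157 11.85
the job is handed in; nothing more can be done
None
```

The job is handed in at 11.9 s, though the sign-off gave no verdict: the chuck stands released on the bench, and the tote is held by its handle, tipped about 30° on its low corner, with all four bolts measured in that corner.

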